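Stack a bearing set in a sprung nest and hold it at preload

ROBOT

A 6-joint arm with a two-finger parallel gripper is mounted at the origin on a cart in front of the work surface, level with it; the furniture and walls round the work are solid. World frame = base frame: x ahead of the robot, y to its left, z up, the work surface at z = 0. Lengths are in mm, angles in rad, forces in N, time in s.
With the tool pointing down it reaches from about 350 to 875 mm from the base axis. Payload 4.2 kg.
Tool frame: the origin (TCP) lies at the very end of the fingers, on their centre line; the grasp point (between the pads) lies 19 mm behind it; z points along the fingers, y is the direction in which the jaws open and shut (so a half turn about z gives the same grasp; the last joint's range is limited). The gripper opens to 85 mm and grips with 20 to 120 N. Pads are 22 mm wide; open, the fingers measure 114 mm over their backs; the gripper's body (76 mm by 85 mm) begins 54 mm behind the grasp point. The pads swing forward as they close: fully open they stand 13 mm farther back than shut.
Start: joints at [-0.887, 0.385, 0.008, 0, -1.194, -0.259], TCP at [257.599, -569.423, 231.312] pointing down, gripper open.
Joint ranges: [-3.14, 3.14], [-1.21, 2.06], [-1.07, 1.41], [-3.16, 2.05], [-2.99, -0.16], [-3.1, 3.1]. Speed limits (rad/s): [2.79, 2.79, 3.14, 3.14, 3.14, 3.14].

INTERFACE

Orientations are given as a rotation vector (axis times angle).
In Python, from station import telemetry, cams, job gives the robot as it stands.
- The arm moves only by the tool send_rows, never from a script. Its argument "rows" is a list of rows, each an object with "delta_pos": the shift along the tool's x, y, z in mm, a list of three; "yaw": the turn about the tool's z in rad. In form: [{"delta_pos": [tx, ty, tz], "yaw": yaw}, ...]. A call has 1 to 20 rows; each row shifts and turns the commanded pose from where the row before left it, along the tool's axes as they then stand; what a row does not reach is not made up. A row lasts 1/12 s, in which the tool goes at most 41.7 mm and 7.16 degrees, less where a joint would pass 70% of its speed; a pose out of reach is approached as far as the arm can. A call is refused whole if a number of a shift passes 41.7 or a number of a turn 0.125, either way. A call with a gripper value outside its range is refused whole. "fingers" is the finger opening in mm, from 0 to 85.4, set as the call begins (left out, the last holds). The fingers move at their own pace and stop on an object; "squeeze" is the grip in N (left out, the last holds). Time passes only in rows, so rows that do not move let the fingers close. It gives the time, the measured TCP pose, the force and the opening at its end, in the units of the state.
- telemetry.sense(): the state, without advancing time (a new reading comes with each control period).
- cams.camera(name): name is "scene" or "top"; returns a dict with "img" (400x640x3 uint8, red, green, blue), "fx", "fy", "cx", "cy" (pixels), "pose" (4x4, takes a point from camera to world coordinates). Camera axes: x right, y down, z forward; pixel columns grow to the right and rows downward; lengths in mm; the calibration is good to about 2 mm. A picture is of the moment at which its call begins. There is no depth.
- job.close_job(): hands the job in, once; it reports no verdict.
The state is a dict: "time": time; "qpos": joint angles; "joint_vel": joint speeds; "joint_efforts": joint torques, N m; "ee_pos": TCP position; "orientation": TCP orientation; "force": force on the tool from outside, world axes, zero at the start; "ft_torque": the same for the moment, N m; "width": opening from 0.0 (shut) to 1.0 (fully open).
Only numpy, scipy, OpenCV 4.12 (cv2) and the standard library are available. Lean on these libraries where they do the work, as an engineer would, in place of code of your own. Each camera call takes 0.05 s, during which the arm holds its last target. There are 200 camera calls.

TASK

Build the bearing set between the four guide posts of the sprung nest: the tall hub goes in first, the ball bearing on top of it, the cover disc last with its raised boss up, each sitting flat and let go once it is in place. Then press down on the cover with the fingertips until the nest's pointer stands between the two notches of its scale (8 mm down), keep it there for at least two seconds, and finish while still holding it there. Leave the other things on the bench where they are.

Things in the scene. Friction and masses are not known exactly. Their poses are not given: they have to be found in the camera images.
- fixture: Sprung pin nest, fixed: block 136x110x20 mm (x,y,z); origin under its centre. Four 12 mm guide posts, tapered tips, at x,y = +-24 mm, tops z = 94: a 52 mm round part fits between with 2 mm to spare all round. 36 mm gaps between posts, free for fingers on the +y and -y sides. Scale plate with two notches on the -x edge (to z = 52); the pad's pointer arm runs to it through the -x gap, top z = 40.
- pad_top (a point): Centre of the top face of the sprung pad, a 41 mm steel disc in the middle of the nest, on which the set stands; 42 mm above the bench when up, moves down with the pad.
- pad (a joint): Travel of the sprung pad, m: 0 = up, 0.014 = bottomed. Spring 9 N at the start plus 0.8 N per mm; the parts' weight (about 5 N) does not move it, so about 10 N on the cover brings it to 0.008. The pointer is between the notches from 0.006 to 0.010. Springs back when let go.
- hub: Tall hub: plain steel cylinder 52 mm diameter, 26 mm tall, with a narrower top (44 mm diameter over the last 4 mm) and a dark bore mark; about 0.3 kg. Origin: centre of the underside, z up. Stands on the bench.
- bearing: Ball bearing: light steel ring, 52 mm outside diameter, 15 mm thick, open bore; 0.13 kg. Origin: centre of the underside, z up. Lies flat on the bench.
- cover: Cover disc: plain steel, 52 mm diameter, 12 mm thick, with six small screw marks and a raised central boss 30 mm in diameter and 3 mm high on top (15 mm in all); 0.12 kg. Origin: centre of the underside, z up. Lies flat on the bench, boss up.
- flashlight: Bystander: dark hand light lying on its side, 143 mm long (y), 38 mm wide. Origin: middle, on its underside.
- grease_pot: Bystander: small round pot with a narrower cap, 53 mm diameter, 50 mm tall. Origin: centre of the underside.
- oiler: Bystander: slim upright bottle with a nozzle cap, 29 mm diameter, 90 mm tall. Origin: centre of the underside.
Things that resemble listed ones, but are neither listed nor needed, are in the scene too. What is shaped like the hub but orange is not meant. Leave any red look-alike of the fixture alone.

How it is judged (in metres and radians):
On the way, in this order (a step that is already met when the one before it is completed fails the run):
1. the hub sits flat on the pad between the posts, let go (horizontal distance between hub and pad_top below 0.0045 m and z of hub in the frame of pad_top between -0.0025 and 0.0025 m and angle between hub's own z axis and vertical below 0.08 rad and contact force between the fingers and hub below 0.3 N), for 0.2 s.
2. the bearing lies flat on the hub between the posts, let go (horizontal distance between each of hub, bearing and pad_top below 0.0045 m and z of hub in the frame of pad_top between -0.0025 and 0.0025 m and angle between each of hub, bearing's own z axis and vertical below 0.08 rad and z of bearing in the frame of hub between 0.0235 and 0.0285 m and contact force between the fingers and bearing below 0.3 N), for 0.2 s.
3. the cover lies flat on the bearing, boss up, let go, with the pad still up (horizontal distance between each of hub, bearing, cover and pad_top below 0.0045 m and z of hub in the frame of pad_top between -0.0025 and 0.0025 m and angle between each of hub, bearing, cover's own z axis and vertical below 0.08 rad and z of bearing in the frame of hub between 0.0235 and 0.0285 m and z of cover in the frame of bearing between 0.0125 and 0.0175 m and contact force between the fingers and cover below 0.3 N and value of joint pad below 0.003 m), for 0.2 s.
4. the fingers keep the cover pressed with the pointer between the notches (pad 6 to 10 mm down) for 2 s (horizontal distance between each of hub, bearing, cover and pad_top below 0.0045 m and z of hub in the frame of pad_top between -0.0025 and 0.0025 m and angle between each of hub, bearing, cover's own z axis and vertical below 0.08 rad and z of bearing in the frame of hub between 0.0235 and 0.0285 m and z of cover in the frame of bearing between 0.0125 and 0.0175 m and value of joint pad between 0.006 and 0.01 m and contact force between the fingers and cover above 4 N), for 2 s.
At the end, for the whole second after the job is handed in: Hub, bearing and cover are stacked on the pad in that order, each level (0.08 rad), within 4.5 mm of the pad axis, resting on the one below (2.5 mm); the fingers press the cover with over 4 N, passed on to the bearing, and the pad stands still 6 to 10 mm down (all of step 4 and linear speed of cover below 0.01 m/s and contact force between cover and bearing above 4 N); the arm keeps its last pose, push and grip.
It fails at once if the flashlight is moved by more than 20 mm (distance of flashlight from where it was at the start of the episode above 0.02 m).
It fails at once if the grease pot is moved by more than 20 mm (distance of grease_pot from where it was at the start of the episode above 0.02 m).
It fails at once if the oiler is moved by more than 20 mm (distance of oiler from where it was at the start of the episode above 0.02 m).
It also fails if it takes over 72 s, if anything falls off the work surface, if the arm or the gripper's body presses on something with over 40 N, if the wrist force passes 120 N, or if a joint passes its speed limit or range.

## Working session

There is one attempt and no reset: what is moved stays moved. The work goes in short steps, Python scripts to look and compute and a tool call to move; the robot and the scene stay as the last step left them, time stands still between calls to the robot, and variables do not carry over. Pictures are saved under pics/ and viewed, about 8 in all and at most 12, crops included, and the job is handed in when it is done.

Besides the shell and the picture viewer there is one more tool, called after "Request:" by a JSON object that holds its "name" and its "arguments". send_rows: Moves the arm, as the interface text tells. Its arguments: {"type":"object","properties":{"rows":{"type":"array"},"fingers":{"type":"number"},"squeeze":{"type":"number"}},"required":["rows"]}

```bash
ls; mkdir -p pics; python3 - <<'E'
from station import telemetry, cams, job
import cv2,numpy as np
for n in("top","scene"):
    c=cams.camera(n); cv2.imwrite(f"pics/{n}0.png",c["img"][:,:,::-1]); print(n,c["fx"],c["fy"],c["cx"],c["cy"],np.round(c["pose"],4).tolist())
print(telemetry.sense())
E
```

```text
pics
top 382.80441906534196 382.80441906534196 318.30813462435054 197.91062975885734 [[0.0055, -0.9823, 0.1873, 319.2855], [-0.9995, -0.0111, -0.0286, 144.9045], [0.0302, -0.187, -0.9819, 1068.0339], [0.0, 0.0, 0.0, 1.0]]
scene 438.21315977243546 438.21315977243546 323.3891416841812 200.8232561454876 [[-0.6084, -0.5023, 0.6144, -170.0016], [-0.7936, 0.3728, -0.4809, 662.9716], [0.0125, -0.7802, -0.6255, 782.6431], [0.0, 0.0, 0.0, 1.0]]
{'time': 0.1, 'qpos': array([-8.87413018e-01,  3.85515935e-01,  6.79467011e-03, -4.28360403e-04,
       -1.19403224e+00, -2.58653648e-01]), 'joint_vel': array([-7.73869865e-05, -1.16526423e-03,  4.08958314e-03,  3.66615500e-03,
        3.10180847e-04, -6.44495284e-04]), 'joint_efforts': array([-7.79792135e-04, -3.93319952e+01,  1.88928258e+01,  4.19801742e+00,
       -2.61542642e-03, -2.04035743e-06]), 'ee_pos': array([ 257.38128309, -568.9798645 ,  230.32266777]), 'orientation': array([ 6.61805092e-01, -3.07054692e+00, -3.02285801e-03]), 'force': array([-0.08478395,  0.26885575,  0.63493857]), 'ft_torque': array([0.01223684, 0.00085032, 0.04553064]), 'width': 0.9997808800556112}
```

View pics/top0.png

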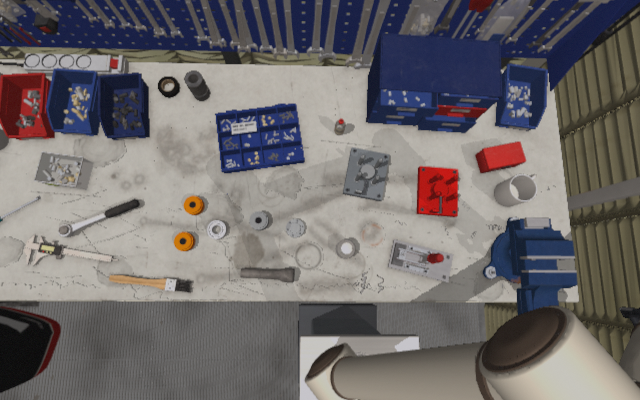

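View pics/scene0.png

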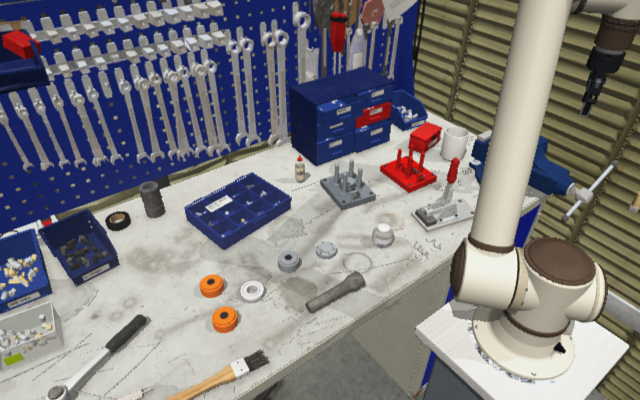

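The top view shows the bearing at about (217,229), the hub at (260,220), the cover at (296,228) and the grey nest at (367,172). The orange hubs and the red nest are decoys. The flashlight is at (270,273), the pot at (346,247) and the oiler at (340,126).

```bash
cat > h.py <<'E'
from station import telemetry, cams, job
import cv2,numpy as np
def ray(c,u,v,z):
    P=np.array(c["pose"]); d=P[:3,:3]@np.array([(u-c["cx"])/c["fx"],(v-c["cy"])/c["fy"],1]); o=P[:3,3]
    return o+d*(z-o[2])/d[2]
def proj(c,p):
    P=np.array(c["pose"]); q=P[:3,:3].T@(np.array(p)-P[:3,3]); return np.array([c["fx"]*q[0]/q[2]+c["cx"],c["fy"]*q[1]/q[2]+c["cy"]])
def crop(img,x,y,w,h,s): return cv2.resize(img[y:y+h,x:x+w,::-1],None,fx=s,fy=s,interpolation=cv2.INTER_CUBIC)
E
python3 - <<'E'
from h import *
t=cams.camera("top"); s=cams.camera("scene")
a=crop(t["img"],200,140,200,125,4); cv2.imwrite("pics/c1.png",a)
b=crop(s["img"],230,145,170,150,4); cv2.imwrite("pics/c2.png",b)
for n,u,v,z in(("bearing",217,229,15),("hub",260,220,26),("cover",296,228,15),("fix",367,172,42),("pot",346,247,50),("oil",340,126,80),("fl",270,273,20)): print(n,ray(t,u,v,z).round())
E
```

```text
bearing [430. 391.  15.]
hub [455. 273.  26.]
cover [435. 175.  15.]
fix [590. -20.  42.]
pot [382.  41.  50.]
oil [708.  58.  80.]
fl [313. 243.  20.]
```

View pics/c1.png

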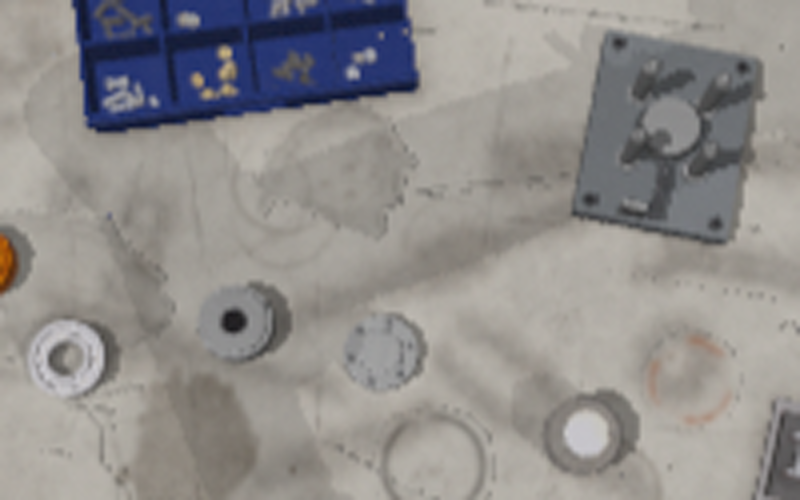

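View pics/c2.png

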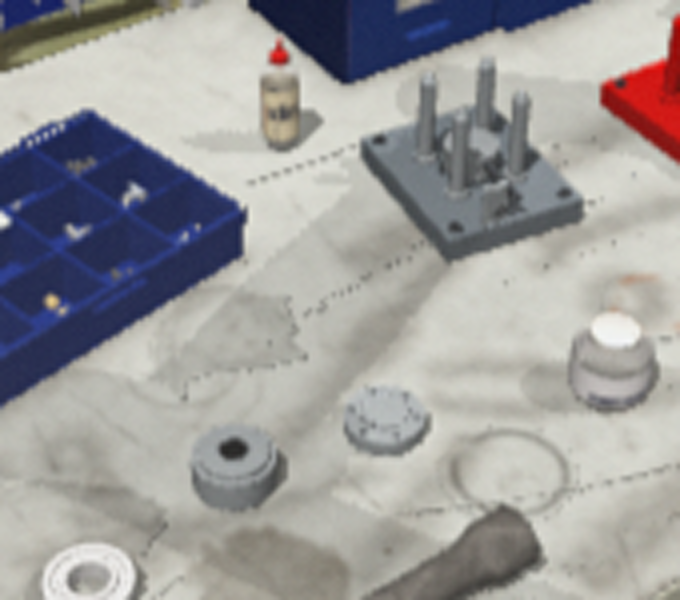

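The crops confirm the parts. The nest block corners are at about (605,32), (762,62), (733,243) and (573,215) in crop 1, with the scale plate on the side facing the robot. The post tips show at about (429,75), (486,60), (521,97) and (461,112) in crop 2.

```bash
cat > m.py <<'E'
from h import *
def mask(c):
    f=cv2.GaussianBlur(c["img"],(3,3),0).astype(int); return ((f[:,:,2]-f[:,:,0]>3)&(f[:,:,2]-f[:,:,0]<45)).astype(np.uint8)
def blob(c,u,v):
    n,l,s,ce=cv2.connectedComponentsWithStats(mask(c)); 
    a=[i for i in range(1,n) if s[i,4]>60]; i=min(a,key=lambda i:np.hypot(ce[i][0]-u,ce[i][1]-v)); return (l==i).astype(np.uint8),s[i],ce[i]
E
python3 - <<'E'
from m import *
t=cams.camera("top"); s=cams.camera("scene")
for n,z,pt in(("hub",13,(260,220)),("cover",7,(296,228)),("fix",15,(367,172))):
    m,st,ce=blob(t,*pt); print(n,st,ce.round(1),ray(t,*ce,z).round(1))
    ps=proj(s,ray(t,*pt,z)); m2,st2,ce2=blob(s,*ps); print("  scene",st2,ce2.round(1),ray(s,*ce2,z).round(1))
m,st,ce=blob(t,367,172)
h=cv2.convexHull(cv2.findContours(m,0,1)[0][0])
q=cv2.approxPolyDP(h,4,True)[:,0]; print("quad",q.tolist(),cv2.minAreaRect(h))
# edges: fit in the hull contour
cn=max(cv2.findContours(m,cv2.RETR_EXTERNAL,cv2.CHAIN_APPROX_NONE)[0],key=len)[:,0].astype(float)
for z in(0,20): print(z,[ray(t,*p,z)[:2].round(1).tolist() for p in q])
# bright ring bearing
v=t["img"].min(2); print("bear", v[215:245:3,203:233:3])
cv2.imwrite("pics/m.png",cv2.resize(m[130:220,320:420]*255,None,fx=4,fy=4))
E
```

```text
hub [226 159  13   9  81] [230.9 163.4] [617.3 362.7  13. ]
  scene [279 252  19  17 172] [287.3 259.8] [458.2 278.5  13. ]
cover [262 138  19  12 112] [271.5 144. ] [678.6 250.1   7. ]
  scene [317 242  18  15 198] [325.6 249. ] [436.5 178.9   7. ]
fix [ 344  148   44   52 1236] [365.3 174.1] [590.8 -19.2  15. ]
  scene [ 321  169   54   40 1157] [346.9 189.5] [585.1 -13.9  15. ]
quad [[352, 148], [387, 155], [380, 199], [344, 192]] ((366.1471862792969, 173.715087890625), (38.27058410644531, 45.94927215576172), 10.619654655456543)
0 [[672.6, 16.1], [652.8, -86.2], [521.8, -62.4], [541.0, 40.5]]
20 [[666.0, 18.5], [646.6, -81.9], [518.0, -58.5], [536.9, 42.4]]
bear [[155 155 152 141 133 133 146 139 140 134]
 [151 157 149 130 121 119 130 129 132 133]
 [144 145 129 175 175 192 155  90 125 129]
 [138 134 181 184 191 171 195 165  86 130]
 [158 137 145 155  96 142 188 188  85 116]
 [149 149 179  91 115 143 182 191  85 146]
 [152 153 166 191 103 154 184 182 103 154]
 [162 167 181 153 186 166 192 105 164 155]
 [169 169 172 171 174 136 143 164 160 168]
 [165 168 171 170 170 165 152 149 148 164]]
```

```bash
python3 - <<'E'
from m import *
t=cams.camera("top"); s=cams.camera("scene")
# average two shots not needed (static); contrast stretched panels
a=crop(t["img"],334,138,66,75,6); b=crop(s["img"],315,152,66,75,6)
o=np.hstack([a,b]).astype(float); o=np.clip((o-30)*1.25,0,255).astype(np.uint8); cv2.imwrite("pics/f.png",o)
for n,pt,z in (("fix",(594,-21),0),):
  Y=-.186; R=np.array([[np.cos(Y),-np.sin(Y)],[np.sin(Y),np.cos(Y)]])
  for lab,x,y,z in [("pad",0,0,42)]+[("post",i*24,j*24,94) for i in(1,-1) for j in(1,-1)]+[("c",i*68,j*55,20) for i in(1,-1) for j in(1,-1)]:
    w=R@[x,y]+pt; p=[*w,z]; q=proj(t,p);r=proj(s,p)
    print(lab,x,y,((q-[334,138]+.5)*6-.5).round(),((r-[315,152]+.5)*6-.5+[396,0]).round())
E
```

```text
pad 0 0 [203. 198.] [592. 168.]
post 24 24 [177. 106.] [528.  65.]
post 24 -24 [283. 126.] [616.  41.]
post -24 24 [159. 209.] [577. 117.]
post -24 -24 [266. 230.] [668.  92.]
c 68 55 [106.  52.] [426. 160.]
c 68 -55 [332.  96.] [619. 105.]
c -68 55 [ 56. 325.] [558. 316.]
c -68 -55 [287. 371.] [761. 252.]
```

View pics/f.png

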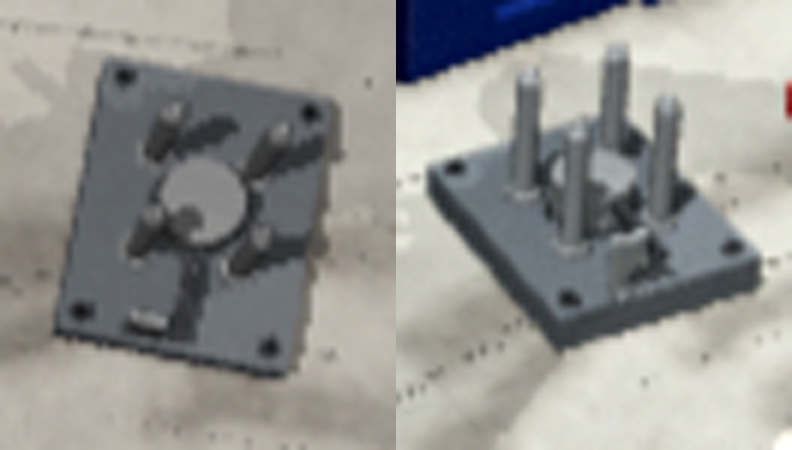

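Top-view predictions for the nest agree within 0.5 px, which puts its centre near (592.7, -21.2) with yaw -0.186. The scene view is about 1.4 px off in image v. I'll calibrate both cameras against the hub once it is gripped. To centre it, I'll grip across the nest x direction first, then turn 90° and grip again.

Request:
{"name": "send_rows", "arguments": {"rows": [{"delta_pos": [0, 0, 0], "yaw": -0.12}, {"delta_pos": [0, 0, 0], "yaw": -0.12}, {"delta_pos": [0, 0, 0], "yaw": -0.12}, {"delta_pos": [0, 0, 0], "yaw": -0.12}, {"delta_pos": [0, 0, 0], "yaw": -0.12}, {"delta_pos": [0, 0, 0], "yaw": -0.12}, {"delta_pos": [0, 0, 0], "yaw": -0.12}, {"delta_pos": [0, 0, 0], "yaw": -0.12}, {"delta_pos": [-36, -1.6, 0], "yaw": 0}, {"delta_pos": [-36, -1.6, 0], "yaw": 0}, {"delta_pos": [-36, -1.6, 0], "yaw": 0}, {"delta_pos": [-36, -1.6, 0], "yaw": 0}, {"delta_pos": [-36, -1.6, 0], "yaw": 0}, {"delta_pos": [-36, -1.6, 0], "yaw": 0}, {"delta_pos": [-36, -1.6, 0], "yaw": 0}, {"delta_pos": [-36, -1.6, 0], "yaw": 0}, {"delta_pos": [-36, -1.6, 0], "yaw": 0}, {"delta_pos": [-36, -1.6, 0], "yaw": 0}, {"delta_pos": [-36, -1.6, 0], "yaw": 0}, {"delta_pos": [-36, -1.6, 0], "yaw": 0}]}}

```text
time: 2.07
ee_pos: [356.3, -146.8, 231.7]
orientation: [-2.005, 2.418, -0.001]
force: [1.0, 1.2, -0.4]
width: 1.004
```

Request:
{"name": "send_rows", "arguments": {"rows": [{"delta_pos": [-36, -1.6, 0], "yaw": 0}, {"delta_pos": [-36, -1.6, 0], "yaw": 0}, {"delta_pos": [-36, -1.6, 0], "yaw": 0}, {"delta_pos": [-36, -1.6, 0], "yaw": 0}, {"delta_pos": [-36, -1.6, 0], "yaw": 0}, {"delta_pos": [-36, -1.6, 0], "yaw": 0}, {"delta_pos": [-36, -1.6, 0], "yaw": 0}, {"delta_pos": [-36, -1.6, 0], "yaw": 0}, {"delta_pos": [-36, -1.6, 0], "yaw": 0}, {"delta_pos": [-36, -1.6, 0], "yaw": 0}, {"delta_pos": [-36, -1.6, 0], "yaw": 0}, {"delta_pos": [-36, -1.6, 0], "yaw": 0}, {"delta_pos": [0, 0, 0], "yaw": 0}, {"delta_pos": [0, 0, 0], "yaw": 0}]}}

```text
time: 3.23
ee_pos: [455.1, 274.1, 230.6]
orientation: [2.007, -2.415, 0.0]
force: [0.1, 0.1, -0.3]
width: 0.998
```

```bash
cat > go.py <<'E'
import sys
from h import *
from scipy.spatial.transform import Rotation as Ro
def go(x,y,z,jaw=None):
    s=telemetry.sense(); R=Ro.from_rotvec(s["orientation"]).as_matrix()
    print("t",round(s["time"],2),"tcp",s["ee_pos"].round(1),"F",s["force"].round(1),"w",round(s["width"]*85.4,1),"jaw",np.degrees(np.arctan2(R[1,1],R[0,1])).round(2),"q6",s["qpos"][5].round(2),"tilt",np.degrees(np.arccos(-R[2,2])).round(2))
    d=R.T@(np.array([x,y,z])-s["ee_pos"]); print("tool delta",d.round(1))
if __name__=="__main__": go(*map(float,sys.argv[1:4]))
E
python3 go.py 455 273 8
```

```text
t 3.23 tcp [455.1 274.1 230.6] F [ 0.1  0.1 -0.3] w 85.2 jaw 169.46 q6 -1.03 tilt 0.07
tool delta [  0.9  -0.3 222.6]
```

Request:
{"name": "send_rows", "arguments": {"rows": [{"delta_pos": [0, 0, 36], "yaw": 0}, {"delta_pos": [0, 0, 36], "yaw": 0}, {"delta_pos": [0, 0, 36], "yaw": 0}, {"delta_pos": [0, 0, 36], "yaw": 0}, {"delta_pos": [0, 0, 36], "yaw": 0}, {"delta_pos": [0, 0, 24], "yaw": 0}, {"delta_pos": [0, 0, 14], "yaw": 0}, {"delta_pos": [0, 0, 6], "yaw": 0}, {"delta_pos": [0, 0, 0], "yaw": 0}]}}

```text
time: 3.98
ee_pos: [454.5, 271.1, 6.4]
orientation: [2.003, -2.417, 0.001]
force: [-0.2, 0.2, 0.1]
width: 0.999
```

Request:
{"name": "send_rows", "arguments": {"fingers": 40, "squeeze": 20, "rows": [{"delta_pos": [0, 0, 0], "yaw": 0}, {"delta_pos": [0, 0, 0], "yaw": 0}, {"delta_pos": [0, 0, 0], "yaw": 0}, {"delta_pos": [0, 0, 0], "yaw": 0}, {"delta_pos": [0, 0, 0], "yaw": 0}, {"delta_pos": [0, 0, 0], "yaw": 0}, {"delta_pos": [0, 0, 0], "yaw": 0}, {"delta_pos": [0, 0, 0], "yaw": 0}]}}

```text
time: 4.65
ee_pos: [455.6, 273.1, 9.0]
orientation: [-2.005, 2.416, 0.0]
force: [-1.9, -0.7, 6.3]
width: 0.594
```

```bash
python3 go.py 455 273 6
```

```text
t 4.65 tcp [455.6 273.1   9. ] F [-1.9 -0.7  6.3] w 50.8 jaw 169.37 q6 -1.03 tilt 0.13
tool delta [0.2 0.6 3. ]
```

Request:
{"name": "send_rows", "arguments": {"fingers": 85, "rows": [{"delta_pos": [0, 0, 0], "yaw": 0}, {"delta_pos": [0, 0, 0], "yaw": 0}, {"delta_pos": [0, 0, 0], "yaw": 0}, {"delta_pos": [0, 0, 0], "yaw": 0.121}, {"delta_pos": [0, 0, 0], "yaw": 0.121}, {"delta_pos": [0, 0, 0], "yaw": 0.121}, {"delta_pos": [0, 0, 0], "yaw": 0.121}, {"delta_pos": [0, 0, 0], "yaw": 0.121}, {"delta_pos": [0, 0, 0], "yaw": 0.121}, {"delta_pos": [0, 0, 0], "yaw": 0.121}, {"delta_pos": [0, 0, 0], "yaw": 0.121}, {"delta_pos": [0, 0, 0], "yaw": 0.121}, {"delta_pos": [0, 0, 0], "yaw": 0.121}, {"delta_pos": [0, 0, 0], "yaw": 0.121}, {"delta_pos": [0, 0, 0], "yaw": 0.121}, {"delta_pos": [0, 0, 0], "yaw": 0.121}, {"delta_pos": [0, 0, 0], "yaw": 0}]}}

```text
time: 6.07
ee_pos: [455.1, 272.6, 7.2]
orientation: [-0.298, -3.127, 0.0]
force: [0.9, -0.4, -0.5]
width: 0.998
```

Request:
{"name": "send_rows", "arguments": {"fingers": 40, "squeeze": 35, "rows": [{"delta_pos": [0, 0, 0], "yaw": 0}, {"delta_pos": [0, 0, 0], "yaw": 0}, {"delta_pos": [0, 0, 0], "yaw": 0}, {"delta_pos": [0, 0, 0], "yaw": 0}, {"delta_pos": [0, 0, 0], "yaw": 0}, {"delta_pos": [0, 0, 0], "yaw": 0}, {"delta_pos": [0, 0, 0], "yaw": 0}, {"delta_pos": [0, 0, 0], "yaw": 0}]}}

```text
time: 6.73
ee_pos: [456.2, 273.9, 8.2]
orientation: [0.293, 3.125, 0.004]
force: [0.5, 4.1, 5.2]
width: 0.592
```

```bash
python3 go.py 592.7 -21.2 120; python3 - <<'E'
from h import *
t=cams.camera("top"); s=cams.camera("scene")
p=[455,272.5,26]
q=proj(t,p); r=proj(s,p); print(q,r)
a=crop(t["img"],227,185,66,75,6); b=crop(s["img"],255,215,66,75,6)
cv2.imwrite("pics/g.png",np.hstack([a,b]))
print(((q-[227,185]+.5)*6-.5).round(),((r-[255,215]+.5)*6-.5+[396,0]).round())
E
```

```text
t 6.73 tcp [456.2 273.9   8.2] F [0.5 4.1 5.2] w 50.6 jaw 79.29 q6 -2.6 tilt 0.21
tool delta [-189.2 -264.3 -112.2]
[260.3336902  219.95325957] [289.91930529 255.6555089 ]
[203. 212.] [608. 246.]
```

View pics/g.png

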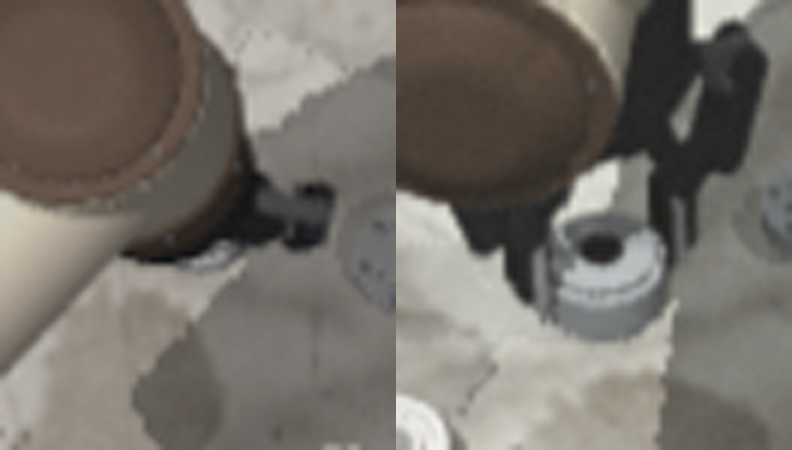

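The hub is gripped and centred, with the bore at (600,247) in the right panel against a predicted (603,245). The scene camera therefore holds to about 1 mm here. Next I'll solve the nest pose from the points I read in both views.

```bash
python3 - <<'E'
from m import *
from scipy.optimize import least_squares
t=cams.camera("top"); s=cams.camera("scene")
po=[(24,24,93),(24,-24,93),(-24,24,93),(-24,-24,93)]
T={(0,0,42):(204,201),(68,55,20):(106,58),(68,-55,20):(330,97)}; T.update(zip(po,[(177,106),(282,128),(153,211),(263,232)]))
S={(68,55,20):(428,170),(-68,55,20):(558,325),(-68,-55,20):(762,262)}; S.update(zip(po,[(528,73),(617,49),(578,125),(668,101)]))
def W(p,k): c,n=np.cos(p[2]),np.sin(p[2]); return [p[0]+c*k[0]-n*k[1],p[1]+n*k[0]+c*k[1],k[2]]
def res(p,u):
    r=[]
    if 't' in u: r+=[proj(t,W(p,k))-((np.array(v)+.5)/6-.5+[334,138]) for k,v in T.items()]
    if 's' in u: r+=[proj(s,W(p,k))-((np.array(v)-[396,0]+.5)/6-.5+[315,152]) for k,v in S.items()]
    return np.ravel(r)
for u in("t","s","ts"):
    o=least_squares(res,[593,-21,-.186],args=(u,),x_scale=[1,1,.01],loss="soft_l1"); print(u,o.x.round(3),np.round(o.fun,1).tolist())
E
```

```text
t [ 5.93088e+02 -2.03740e+01 -1.86000e-01] [-0.4, -0.2, -0.2, -0.6, 0.2, 0.2, -0.3, 0.4, -0.1, 0.2, 0.6, 0.0, 0.2, 0.0]
s [ 5.8892e+02 -1.7277e+01 -1.8900e-01] [-0.3, -0.4, -0.0, -0.1, 0.1, -0.2, 0.1, 0.2, 0.1, 0.1, -0.0, 0.4, 0.1, 0.1]
ts [ 5.92026e+02 -1.97210e+01 -1.88000e-01] [-0.6, 0.1, -0.3, -0.3, -0.0, 0.6, -0.5, 0.7, -0.3, 0.6, 0.4, 0.4, -0.1, 0.4, -0.2, -1.2, -0.0, -1.0, -0.0, -1.1, 0.0, -0.6, 0.0, -0.7, -0.1, -0.5, 0.0, -0.8]
```

Request:
{"name": "send_rows", "arguments": {"rows": [{"delta_pos": [0, 0, -40], "yaw": 0}, {"delta_pos": [0, 0, -40], "yaw": 0}, {"delta_pos": [0, 0, -40], "yaw": 0}, {"delta_pos": [0, 0, 0], "yaw": 0}]}}

```text
time: 7.27
ee_pos: [457.8, 274.4, 133.8]
orientation: [0.292, 3.12, 0.012]
force: [1.8, 1.2, -2.8]
width: 0.59
```

Request:
{"name": "send_rows", "arguments": {"rows": [{"delta_pos": [-20.7, -29.3, 0], "yaw": 0}, {"delta_pos": [-20.7, -29.3, 0], "yaw": 0}, {"delta_pos": [-20.7, -29.3, 0], "yaw": 0}, {"delta_pos": [-20.7, -29.3, 0], "yaw": 0}, {"delta_pos": [-20.7, -29.3, 0], "yaw": 0}, {"delta_pos": [-20.7, -29.3, 0], "yaw": 0}, {"delta_pos": [-20.7, -29.3, 0], "yaw": 0}, {"delta_pos": [-20.7, -29.3, 0], "yaw": 0}, {"delta_pos": [-20.7, -29.3, 0], "yaw": 0}, {"delta_pos": [0, 0, 6], "yaw": 0}, {"delta_pos": [0, 0, 6], "yaw": 0}, {"delta_pos": [0, 0, 6], "yaw": 0}, {"delta_pos": [0, 0, 0], "yaw": 0}]}}

```text
time: 8.35
ee_pos: [586.1, -20.9, 106.3]
orientation: [-0.294, -3.121, 0.002]
force: [-0.2, -0.1, -3.4]
width: 0.591
```

```bash
python3 - <<'E'
from go import *
go(592,-19.7,50)
t=cams.camera("top"); s=cams.camera("scene")
go(592,-19.7,50)
b=crop(s["img"],310,135,80,75,7)
cv2.imwrite("pics/i.png",b)
E
```

```text
t 8.35 tcp [586.1 -20.9 106.3] F [-0.2 -0.1 -3.4] w 50.5 jaw 79.22 q6 -2.0 tilt 0.39
tool delta [-6.   2.4 56.3]
t 8.45 tcp [587.8 -20.4 108.4] F [-0.2  0.4 -3.2] w 50.5 jaw 79.31 q6 -2.0 tilt 0.14
tool delta [-4.2  1.5 58.4]
```

View pics/i.png

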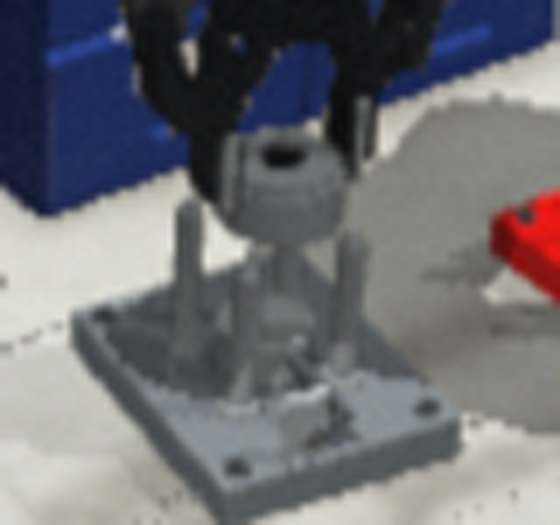

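The hub hangs just above the posts with its bore at crop (284,153). I'll compare that with the TCP position to get the scene camera's bias here and correct the nest position.

```bash
python3 - <<'E'
from go import *
P=[];F=[]
for i in range(6): s=cams.camera("scene"); e=telemetry.sense(); P.append(e["ee_pos"]); 
P=np.array(P); print(P.round(1).tolist()); m=P.mean(0); print(m)
ob=np.array([310+284.5/7-.5,135+153.5/7-.5])
for dz in(17.5,18.5): print(proj(s,[m[0],m[1],m[2]+dz])-ob)
print("scene bore->",ray(s,*ob,m[2]+18))
go(592,-19.7,50)
E
```

```text
[[588.3, -20.3, 109.1], [588.6, -20.3, 109.5], [588.8, -20.4, 109.7], [588.9, -20.5, 109.8], [588.9, -20.7, 109.8], [588.9, -20.8, 109.8]]
[588.74507767 -20.49002492 109.61086961]
[-0.35662516 -0.90018072]
[-0.33837252 -1.20759441]
scene bore-> [584.1205807  -17.83145331 127.61086961]
t 8.75 tcp [588.9 -20.8 109.8] F [ 0.1 -0.3 -4.2] w 50.5 jaw 79.27 q6 -2.0 tilt 0.05
tool delta [-2.8  1.6 59.8]
```

Correcting the scene result for its bias gives (593.6, -20.1), against (593.1, -20.4) from the top view. I'll use (593.3, -20.3).

Request:
{"name": "send_rows", "arguments": {"rows": [{"delta_pos": [-4.2, 1.3, 0], "yaw": 0}, {"delta_pos": [0, 0, 0], "yaw": 0}, {"delta_pos": [0, 0, 0], "yaw": 0}, {"delta_pos": [0, 0, 4], "yaw": 0}, {"delta_pos": [0, 0, 4], "yaw": 0}, {"delta_pos": [0, 0, 4], "yaw": 0}, {"delta_pos": [0, 0, 4], "yaw": 0}, {"delta_pos": [0, 0, 4], "yaw": 0}, {"delta_pos": [0, 0, 0], "yaw": 0}, {"delta_pos": [0, 0, 0], "yaw": 0}]}}

```text
time: 9.58
ee_pos: [592.9, -20.9, 88.9]
orientation: [-0.295, -3.127, 0.001]
force: [0.1, -0.4, -3.9]
width: 0.588
```

```bash
python3 go.py 593.3 -20.3 50
```

```text
t 9.58 tcp [592.9 -20.9  88.9] F [ 0.1 -0.4 -3.9] w 50.2 jaw 79.22 q6 -2.0 tilt 0.05
tool delta [-0.3  0.7 38.9]
```

Request:
{"name": "send_rows", "arguments": {"rows": [{"delta_pos": [-0.3, 0.5, 4], "yaw": 0}, {"delta_pos": [0, 0, 5], "yaw": 0}, {"delta_pos": [0, 0, 5], "yaw": 0}, {"delta_pos": [0, 0, 5], "yaw": 0}, {"delta_pos": [0, 0, 5], "yaw": 0}, {"delta_pos": [0, 0, 5], "yaw": 0}, {"delta_pos": [0, 0, 5], "yaw": 0}, {"delta_pos": [0, 0, 0], "yaw": 0}, {"delta_pos": [0, 0, 0], "yaw": 0}]}}

```text
time: 10.33
ee_pos: [593.4, -20.5, 54.9]
orientation: [-0.295, -3.127, 0.0]
force: [-1.0, -0.9, -2.6]
width: 0.588
```

```bash
python3 go.py 593.3 -20.3 50
```

```text
t 10.33 tcp [593.4 -20.5  54.9] F [-1.  -0.9 -2.6] w 50.2 jaw 79.22 q6 -2.0 tilt 0.05
tool delta [0.1 0.2 4.9]
```

Free insertion. I'll lower gently to contact.

Request:
{"name": "send_rows", "arguments": {"rows": [{"delta_pos": [0, 0, 2], "yaw": 0}, {"delta_pos": [0, 0, 1.5], "yaw": 0}, {"delta_pos": [0, 0, 1], "yaw": 0}, {"delta_pos": [0, 0, 0], "yaw": 0}, {"delta_pos": [0, 0, 0], "yaw": 0}]}}

```text
time: 10.75
ee_pos: [593.6, -20.4, 50.9]
orientation: [0.295, 3.128, 0.0]
force: [0.2, -0.6, -3.4]
width: 0.588
```

Request:
{"name": "send_rows", "arguments": {"rows": [{"delta_pos": [0, 0, 1.5], "yaw": 0}, {"delta_pos": [0, 0, 1], "yaw": 0}, {"delta_pos": [0, 0, 0], "yaw": 0}, {"delta_pos": [0, 0, 0], "yaw": 0}]}}

```text
time: 11.08
ee_pos: [593.9, -20.4, 49.7]
orientation: [0.294, 3.127, 0.0]
force: [-3.4, -0.2, 5.5]
width: 0.587
```

Request:
{"name": "send_rows", "arguments": {"fingers": 85, "rows": [{"delta_pos": [0, 0, 0], "yaw": 0}, {"delta_pos": [0, 0, 0], "yaw": 0}, {"delta_pos": [0, 0, 0], "yaw": 0}, {"delta_pos": [0, 0, 0], "yaw": 0}, {"delta_pos": [0, 0, 0], "yaw": 0}, {"delta_pos": [0, 0, 0], "yaw": 0}, {"delta_pos": [0, 0, -20], "yaw": 0}, {"delta_pos": [0, 0, -40], "yaw": 0}, {"delta_pos": [0, 0, -40], "yaw": 0}, {"delta_pos": [0, 0, 0], "yaw": 0}, {"delta_pos": [0, 0, 0], "yaw": 0}]}}

```text
time: 12.0
ee_pos: [595.3, -20.0, 151.5]
orientation: [0.294, 3.121, 0.003]
force: [-0.2, 0.7, -1.0]
width: 0.995
```

```bash
python3 - <<'E'
from go import *
go(430,391,6)
s=cams.camera("scene"); cv2.imwrite("pics/j.png",crop(s["img"],310,120,80,75,6))
t=cams.camera("top"); im=t["img"]
# bearing: bright ring, near (217,229), cover near(296,228)
g=im.min(2); m=(g[212:247,200:234]>172).astype(np.uint8)
ys,xs=np.nonzero(m); print(len(xs),np.median(xs)+200,np.median(ys)+212, xs.min()+200,xs.max()+200,ys.min()+212,ys.max()+212)
E
```

```text
t 12.0 tcp [595.3 -20.  151.5] F [-0.2  0.7 -1. ] w 85.0 jaw 79.23 q6 -2.0 tilt 0.4
tool delta [240.2 372.5 144.9]
182 215.0 231.0 207 225 220 246
```

View pics/j.png

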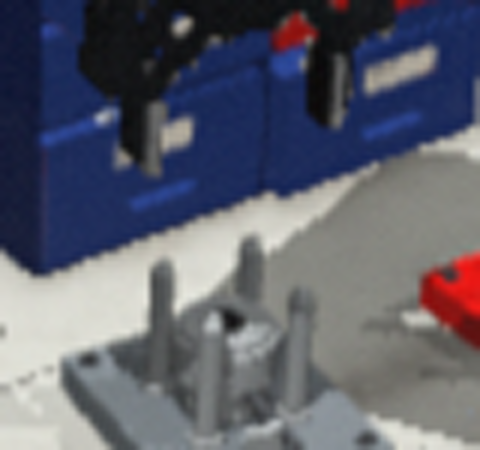

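The hub sits level between the posts, with its bore at about (230,318). Next is the bearing.

Request:
{"name": "send_rows", "arguments": {"rows": [{"delta_pos": [0, 0, 0], "yaw": -0.121}, {"delta_pos": [0, 0, 0], "yaw": -0.121}, {"delta_pos": [0, 0, 0], "yaw": -0.121}, {"delta_pos": [0, 0, 0], "yaw": -0.121}, {"delta_pos": [0, 0, 0], "yaw": -0.121}, {"delta_pos": [0, 0, 0], "yaw": -0.121}, {"delta_pos": [0, 0, 0], "yaw": -0.121}, {"delta_pos": [0, 0, 0], "yaw": -0.121}, {"delta_pos": [0, 0, 0], "yaw": -0.121}, {"delta_pos": [0, 0, 0], "yaw": -0.121}, {"delta_pos": [0, 0, 0], "yaw": -0.121}, {"delta_pos": [0, 0, 0], "yaw": -0.121}, {"delta_pos": [0, 0, 0], "yaw": -0.121}]}}

```text
time: 13.18
ee_pos: [592.4, -20.6, 146.1]
orientation: [2.01, -2.41, -0.003]
force: [-0.1, 0.5, 0.4]
width: 0.999
```

Request:
{"name": "send_rows", "arguments": {"rows": [{"delta_pos": [-34.1, 21.6, 0], "yaw": 0}, {"delta_pos": [-34.1, 21.6, 0], "yaw": 0}, {"delta_pos": [-34.1, 21.6, 0], "yaw": 0}, {"delta_pos": [-34.1, 21.6, 0], "yaw": 0}, {"delta_pos": [-34.1, 21.6, 0], "yaw": 0}, {"delta_pos": [-34.1, 21.6, 0], "yaw": 0}, {"delta_pos": [-34.1, 21.6, 0], "yaw": 0}, {"delta_pos": [-34.1, 21.6, 0], "yaw": 0}, {"delta_pos": [-34.1, 21.6, 0], "yaw": 0}, {"delta_pos": [-34.1, 21.6, 0], "yaw": 0}, {"delta_pos": [-34.1, 21.6, 0], "yaw": 0}, {"delta_pos": [0, 0, 40], "yaw": 0}, {"delta_pos": [0, 0, 30], "yaw": 0}, {"delta_pos": [0, 0, 20], "yaw": 0}, {"delta_pos": [0, 0, 0], "yaw": 0}, {"delta_pos": [0, 0, 0], "yaw": 0}]}}

```text
time: 14.52
ee_pos: [428.7, 391.0, 56.3]
orientation: [2.003, -2.414, 0.003]
force: [0.4, 0.2, 0.5]
width: 0.994
```

```bash
python3 - <<'E'
from go import *
s=cams.camera("scene"); g=s["img"].min(2); go(430,392,3)
b=proj(s,[430,392,15]); print(b)
u,v=b.astype(int); print(telemetry.sense()["time"])
m=(g[v-25:v+25,u-25:u+25]>195).astype(np.uint8); n,l,st,ce=cv2.connectedComponentsWithStats(m)
for i in range(1,n):
    if st[i,4]>40: print(st[i],ce[i]+[u-25,v-25], ray(s,*(ce[i]+[u-25,v-25]),13).round(1))
E
```

```text
t 14.57 tcp [429.6 392.1  58. ] F [ 0.1 -0.4 -0.2] w 84.8 jaw 169.36 q6 -1.2 tilt 0.08
tool delta [-0.1 -0.4 55. ]
[251.96803539 288.75119771]
14.5667
[ 15  18  23  19 197] [249.79187817 291.70558376] [427.2 399.4  13. ]
[ 12  37  38  13 282] [257.53900709 307.56028369] [379.4 407.9  13. ]
```

Request:
{"name": "send_rows", "arguments": {"rows": [{"delta_pos": [-3, 0, 25], "yaw": 0}, {"delta_pos": [0, 0, 18], "yaw": 0}, {"delta_pos": [0, 0, 9], "yaw": 0}, {"delta_pos": [0, 0, 3], "yaw": 0}, {"delta_pos": [0, 0, 0], "yaw": 0}, {"delta_pos": [0, 0, 0], "yaw": 0}, {"delta_pos": [0, 0, 0], "yaw": 0}]}}

```text
time: 15.15
ee_pos: [430.6, 395.9, 4.8]
orientation: [-2.004, 2.416, 0.001]
force: [1.0, -0.4, -0.7]
width: 0.997
```

Request:
{"name": "send_rows", "arguments": {"fingers": 40, "squeeze": 20, "rows": [{"delta_pos": [0, 0, 0], "yaw": 0}, {"delta_pos": [0, 0, 0], "yaw": 0}, {"delta_pos": [0, 0, 0], "yaw": 0}, {"delta_pos": [0, 0, 0], "yaw": 0}, {"delta_pos": [0, 0, 0], "yaw": 0}, {"delta_pos": [0, 0, 0], "yaw": 0}, {"delta_pos": [0, 0, 0], "yaw": 0}, {"delta_pos": [0, 0, 0], "yaw": 0}]}}

```text
time: 15.82
ee_pos: [430.3, 395.4, 4.1]
orientation: [-2.005, 2.417, -0.0]
force: [-0.3, -1.7, 6.1]
width: 0.587
```

Request:
{"name": "send_rows", "arguments": {"fingers": 85, "rows": [{"delta_pos": [0, 0, 0], "yaw": 0}, {"delta_pos": [0, 0, 0], "yaw": 0}, {"delta_pos": [0, 0, 0], "yaw": 0}, {"delta_pos": [0, 0, 0], "yaw": 0.121}, {"delta_pos": [0, 0, 0], "yaw": 0.121}, {"delta_pos": [0, 0, 0], "yaw": 0.121}, {"delta_pos": [0, 0, 0], "yaw": 0.121}, {"delta_pos": [0, 0, 0], "yaw": 0.121}, {"delta_pos": [0, 0, 0], "yaw": 0.121}, {"delta_pos": [0, 0, 0], "yaw": 0.121}, {"delta_pos": [0, 0, 0], "yaw": 0.121}, {"delta_pos": [0, 0, 0], "yaw": 0.121}, {"delta_pos": [0, 0, 0], "yaw": 0.121}, {"delta_pos": [0, 0, 0], "yaw": 0.121}, {"delta_pos": [0, 0, 0], "yaw": 0.121}, {"delta_pos": [0, 0, 0], "yaw": 0.121}, {"delta_pos": [0, 0, 0], "yaw": 0}, {"delta_pos": [0, 0, 0], "yaw": 0}]}}

```text
time: 17.32
ee_pos: [429.9, 395.0, 3.0]
orientation: [-0.29, -3.128, 0.001]
force: [-0.0, -0.3, 0.5]
width: 0.993
```

Request:
{"name": "send_rows", "arguments": {"fingers": 40, "squeeze": 35, "rows": [{"delta_pos": [0, 0, 0], "yaw": 0}, {"delta_pos": [0, 0, 0], "yaw": 0}, {"delta_pos": [0, 0, 0], "yaw": 0}, {"delta_pos": [0, 0, 0], "yaw": 0}, {"delta_pos": [0, 0, 0], "yaw": 0}, {"delta_pos": [0, 0, 0], "yaw": 0}, {"delta_pos": [0, 0, 0], "yaw": 0}, {"delta_pos": [0, 0, 0], "yaw": 0}]}}

```text
time: 17.98
ee_pos: [429.9, 394.9, 3.6]
orientation: [-0.295, -3.128, 0.001]
force: [-0.5, -1.9, 5.6]
width: 0.583
```

```bash
python3 go.py 593.6 -20.3 134
```

```text
t 17.98 tcp [429.9 394.9   3.6] F [-0.5 -1.9  5.6] w 49.8 jaw 79.24 q6 -2.78 tilt 0.02
tool delta [-238.3 -377.4 -130.3]
```

Request:
{"name": "send_rows", "arguments": {"rows": [{"delta_pos": [0, 0, -30], "yaw": 0}, {"delta_pos": [0, 0, -35], "yaw": 0}, {"delta_pos": [0, 0, -35], "yaw": 0}, {"delta_pos": [0, 0, -30], "yaw": 0}, {"delta_pos": [-19.9, -31.4, 0], "yaw": 0}, {"delta_pos": [-19.9, -31.4, 0], "yaw": 0}, {"delta_pos": [-19.9, -31.4, 0], "yaw": 0}, {"delta_pos": [-19.9, -31.4, 0], "yaw": 0}, {"delta_pos": [-19.9, -31.4, 0], "yaw": 0}, {"delta_pos": [-19.9, -31.4, 0], "yaw": 0}, {"delta_pos": [-19.9, -31.4, 0], "yaw": 0}, {"delta_pos": [-19.9, -31.4, 0], "yaw": 0}, {"delta_pos": [-19.9, -31.4, 0], "yaw": 0}, {"delta_pos": [-19.9, -31.4, 0], "yaw": 0}, {"delta_pos": [-19.9, -31.4, 0], "yaw": 0}, {"delta_pos": [-19.4, -32, 0], "yaw": 0}, {"delta_pos": [0, 0, 12], "yaw": 0}, {"delta_pos": [0, 0, 10], "yaw": 0}, {"delta_pos": [0, 0, 0], "yaw": 0}, {"delta_pos": [0, 0, 0], "yaw": 0}]}}

```text
time: 19.65
ee_pos: [592.5, -19.6, 110.0]
orientation: [-0.294, -3.125, 0.001]
force: [-0.2, -0.3, -1.3]
width: 0.588
```

Request:
{"name": "send_rows", "arguments": {"rows": [{"delta_pos": [0, 0, 0], "yaw": 0}, {"delta_pos": [0, 0, 0], "yaw": 0}, {"delta_pos": [0, 0, 0], "yaw": 0}]}}

```text
time: 19.9
ee_pos: [593.7, -19.2, 112.0]
orientation: [0.293, 3.127, 0.001]
force: [0.0, 0.4, -0.8]
width: 0.584
```

```bash
python3 - <<'E'
from go import *
s=cams.camera("scene"); go(593.6,-20.3,71.5); cv2.imwrite("pics/k.png",crop(s["img"],310,120,80,75,6))
E
```

```text
t 19.95 tcp [593.7 -19.3 112. ] F [ 0.6 -0.7 -1.5] w 49.8 jaw 79.29 q6 -2.0 tilt 0.07
tool delta [-0.1 -1.  40.5]
```

View pics/k.png

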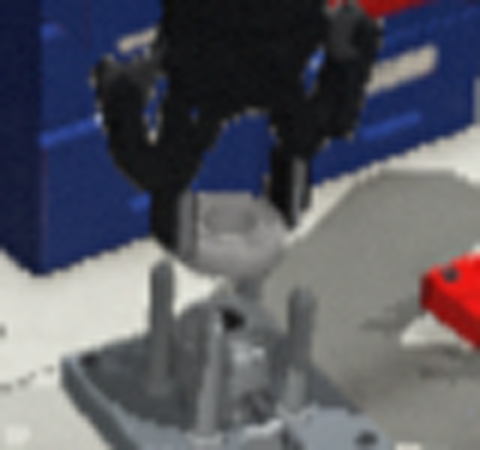

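The bearing is held level straight above the hub, with its centre at x≈230 against the bore at x≈230. I'll lower it.

Request:
{"name": "send_rows", "arguments": {"rows": [{"delta_pos": [0, -1, 4], "yaw": 0}, {"delta_pos": [0, 0, 5], "yaw": 0}, {"delta_pos": [0, 0, 5], "yaw": 0}, {"delta_pos": [0, 0, 5], "yaw": 0}, {"delta_pos": [0, 0, 5], "yaw": 0}, {"delta_pos": [0, 0, 5], "yaw": 0}, {"delta_pos": [0, 0, 5], "yaw": 0}, {"delta_pos": [0, 0, 3], "yaw": 0}, {"delta_pos": [0, 0, 1.5], "yaw": 0}, {"delta_pos": [0, 0, 0], "yaw": 0}, {"delta_pos": [0, 0, 0], "yaw": 0}, {"delta_pos": [0, 0, 0], "yaw": 0}]}}

```text
time: 20.95
ee_pos: [593.5, -21.1, 73.1]
orientation: [0.295, 3.127, 0.0]
force: [0.2, -0.1, -1.4]
width: 0.578
```

Request:
{"name": "send_rows", "arguments": {"rows": [{"delta_pos": [0, 0.5, 1], "yaw": 0}, {"delta_pos": [0, 0, 1], "yaw": 0}, {"delta_pos": [0, 0, 0.5], "yaw": 0}, {"delta_pos": [0, 0, 0], "yaw": 0}, {"delta_pos": [0, 0, 0], "yaw": 0}]}}

```text
time: 21.37
ee_pos: [593.7, -20.6, 71.1]
orientation: [0.295, 3.127, 0.0]
force: [-0.7, 1.5, 4.8]
width: 0.586
```

Request:
{"name": "send_rows", "arguments": {"fingers": 85, "rows": [{"delta_pos": [0, 0, 0], "yaw": 0}, {"delta_pos": [0, 0, 0], "yaw": 0}, {"delta_pos": [0, 0, 0], "yaw": 0}, {"delta_pos": [0, 0, 0], "yaw": 0}, {"delta_pos": [0, 0, 0], "yaw": 0}, {"delta_pos": [0, 0, 0], "yaw": 0}, {"delta_pos": [0, 0, -20], "yaw": 0}, {"delta_pos": [0, 0, -40], "yaw": 0}, {"delta_pos": [0, 0, -20], "yaw": 0}, {"delta_pos": [0, 0, 0], "yaw": 0}, {"delta_pos": [0, 0, 0], "yaw": 0}]}}

```text
time: 22.28
ee_pos: [594.1, -20.5, 151.8]
orientation: [0.295, 3.124, 0.002]
force: [0.2, 0.4, -0.0]
width: 0.996
```

Request:
{"name": "send_rows", "arguments": {"rows": [{"delta_pos": [0, 0, 0], "yaw": -0.121}, {"delta_pos": [0, 0, 0], "yaw": -0.121}, {"delta_pos": [0, 0, 0], "yaw": -0.121}, {"delta_pos": [0, 0, 0], "yaw": -0.121}, {"delta_pos": [0, 0, 0], "yaw": -0.121}, {"delta_pos": [0, 0, 0], "yaw": -0.121}, {"delta_pos": [0, 0, 0], "yaw": -0.121}, {"delta_pos": [0, 0, 0], "yaw": -0.121}, {"delta_pos": [0, 0, 0], "yaw": -0.121}, {"delta_pos": [0, 0, 0], "yaw": -0.121}, {"delta_pos": [0, 0, 0], "yaw": -0.121}, {"delta_pos": [0, 0, 0], "yaw": -0.121}, {"delta_pos": [0, 0, 0], "yaw": -0.121}]}}

```text
time: 23.37
ee_pos: [592.3, -20.8, 148.5]
orientation: [2.011, -2.41, -0.003]
force: [-0.5, 0.3, 0.0]
width: 0.998
```

```bash
python3 - <<'E'
from go import *
s=cams.camera("scene"); go(437,177,3); cv2.imwrite("pics/l.png",crop(s["img"],310,120,80,75,6))
E
```

```text
t 23.42 tcp [592.3 -20.8 148.5] F [-0.1  0.4  0.5] w 84.6 jaw 169.88 q6 -0.41 tilt 0.19
tool delta [-167.6  187.2  145.9]
```

View pics/l.png

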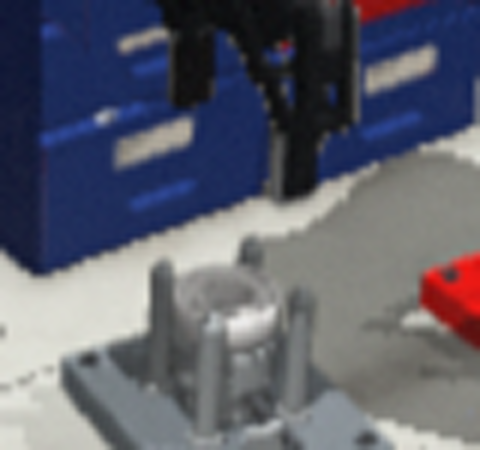

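The bearing lies flat on the hub, its ring centred at about (228,292). Next is the cover.

Request:
{"name": "send_rows", "arguments": {"rows": [{"delta_pos": [-23.6, 27.1, 0], "yaw": 0}, {"delta_pos": [-23.6, 27.1, 0], "yaw": 0}, {"delta_pos": [-23.6, 27.1, 0], "yaw": 0}, {"delta_pos": [-23.6, 27.1, 0], "yaw": 0}, {"delta_pos": [-23.6, 27.1, 0], "yaw": 0}, {"delta_pos": [-23.6, 27.1, 0], "yaw": 0}, {"delta_pos": [-23.6, 27.1, 0], "yaw": 0}, {"delta_pos": [0, 0, 40], "yaw": 0}, {"delta_pos": [0, 0, 35], "yaw": 0}, {"delta_pos": [0, 0, 15], "yaw": 0}, {"delta_pos": [0, 0, 0], "yaw": 0}, {"delta_pos": [0, 0, 0], "yaw": 0}, {"delta_pos": [0, 0, 0], "yaw": 0}]}}

```text
time: 24.5
ee_pos: [438.2, 177.1, 61.0]
orientation: [-2.004, 2.418, -0.0]
force: [0.5, -0.2, 0.2]
width: 1.0
```

```bash
python3 - <<'E'
from m import *
from go import go
s=cams.camera("scene"); go(437,177,3)
m,st,ce=blob(s,*proj(s,[437,177,8])); print(st,ce,ray(s,*ce,8).round(1))
E
```

```text
t 24.55 tcp [438.4 177.2  61.4] F [ 0.8 -0.1  0.5] w 85.5 jaw 169.3 q6 -0.92 tilt 0.14
tool delta [ 0.6  1.4 58.4]
[317 242  18  16 201] [325.00995025 249.11442786] [436.4 180.8   8. ]
```

Request:
{"name": "send_rows", "arguments": {"rows": [{"delta_pos": [-1, 1, 28], "yaw": 0}, {"delta_pos": [0, 0, 18], "yaw": 0}, {"delta_pos": [0, 0, 9], "yaw": 0}, {"delta_pos": [0, 0, 3.5], "yaw": 0}, {"delta_pos": [0, 0, 0], "yaw": 0}, {"delta_pos": [0, 0, 0], "yaw": 0}, {"delta_pos": [0, 0, 0], "yaw": 0}]}}

```text
time: 25.13
ee_pos: [437.5, 178.5, 2.9]
orientation: [-2.004, 2.416, -0.0]
force: [0.0, 0.1, 0.0]
width: 0.995
```

Request:
{"name": "send_rows", "arguments": {"fingers": 40, "squeeze": 20, "rows": [{"delta_pos": [0, 0, 0], "yaw": 0}, {"delta_pos": [0, 0, 0], "yaw": 0}, {"delta_pos": [0, 0, 0], "yaw": 0}, {"delta_pos": [0, 0, 0], "yaw": 0}, {"delta_pos": [0, 0, 0], "yaw": 0}, {"delta_pos": [0, 0, 0], "yaw": 0}, {"delta_pos": [0, 0, 0], "yaw": 0}, {"delta_pos": [0, 0, 0], "yaw": 0}]}}

```text
time: 25.8
ee_pos: [436.9, 178.1, 2.5]
orientation: [-2.005, 2.417, -0.0]
force: [-0.9, -0.5, 6.1]
width: 0.594
```

Request:
{"name": "send_rows", "arguments": {"fingers": 85, "rows": [{"delta_pos": [0, 0, 0], "yaw": 0}, {"delta_pos": [0, 0, 0], "yaw": 0}, {"delta_pos": [0, 0, 0], "yaw": 0}, {"delta_pos": [0, 0, 0], "yaw": 0.121}, {"delta_pos": [0, 0, 0], "yaw": 0.121}, {"delta_pos": [0, 0, 0], "yaw": 0.121}, {"delta_pos": [0, 0, 0], "yaw": 0.121}, {"delta_pos": [0, 0, 0], "yaw": 0.121}, {"delta_pos": [0, 0, 0], "yaw": 0.121}, {"delta_pos": [0, 0, 0], "yaw": 0.121}, {"delta_pos": [0, 0, 0], "yaw": 0.121}, {"delta_pos": [0, 0, 0], "yaw": 0.121}, {"delta_pos": [0, 0, 0], "yaw": 0.121}, {"delta_pos": [0, 0, 0], "yaw": 0.121}, {"delta_pos": [0, 0, 0], "yaw": 0.121}, {"delta_pos": [0, 0, 0], "yaw": 0.121}, {"delta_pos": [0, 0, 0], "yaw": 0}, {"delta_pos": [0, 0, 0], "yaw": 0}]}}

```text
time: 27.3
ee_pos: [436.7, 177.9, 1.7]
orientation: [-0.29, -3.128, 0.0]
force: [-0.3, -0.6, 0.0]
width: 0.994
```

Request:
{"name": "send_rows", "arguments": {"fingers": 40, "squeeze": 35, "rows": [{"delta_pos": [0, 0, 0], "yaw": 0}, {"delta_pos": [0, 0, 0], "yaw": 0}, {"delta_pos": [0, 0, 0], "yaw": 0}, {"delta_pos": [0, 0, 0], "yaw": 0}, {"delta_pos": [0, 0, 0], "yaw": 0}, {"delta_pos": [0, 0, 0], "yaw": 0}, {"delta_pos": [0, 0, 0], "yaw": 0}, {"delta_pos": [0, 0, 0], "yaw": 0}]}}

```text
time: 27.97
ee_pos: [436.7, 177.9, 2.2]
orientation: [0.294, 3.128, -0.0]
force: [-1.2, -1.1, 5.0]
width: 0.587
```

```bash
python3 go.py 593.7 -20.5 134
```

```text
t 27.97 tcp [436.7 177.9   2.2] F [-1.2 -1.1  5. ] w 50.1 jaw 79.26 q6 -2.49 tilt 0.01
tool delta [-191.3 -165.6 -131.8]
```

Request:
{"name": "send_rows", "arguments": {"rows": [{"delta_pos": [0, 0, -30], "yaw": 0}, {"delta_pos": [0, 0, -35], "yaw": 0}, {"delta_pos": [0, 0, -35], "yaw": 0}, {"delta_pos": [0, 0, -35], "yaw": 0}, {"delta_pos": [-27.3, -23.7, 0], "yaw": 0}, {"delta_pos": [-27.3, -23.7, 0], "yaw": 0}, {"delta_pos": [-27.3, -23.7, 0], "yaw": 0}, {"delta_pos": [-27.3, -23.7, 0], "yaw": 0}, {"delta_pos": [-27.3, -23.7, 0], "yaw": 0}, {"delta_pos": [-27.3, -23.7, 0], "yaw": 0}, {"delta_pos": [-27.3, -23.7, 0], "yaw": 0}, {"delta_pos": [0, 0, 14], "yaw": 0}, {"delta_pos": [0, 0, 10], "yaw": 0}, {"delta_pos": [0, 0, 0], "yaw": 0}, {"delta_pos": [0, 0, 0], "yaw": 0}, {"delta_pos": [0, 0, 0], "yaw": 0}, {"delta_pos": [0, 0, 0], "yaw": 0}, {"delta_pos": [0, 0, 0], "yaw": 0}]}}

```text
time: 29.47
ee_pos: [593.5, -19.9, 113.7]
orientation: [0.293, 3.127, 0.001]
force: [0.8, 0.3, -1.5]
width: 0.586
```

```bash
python3 - <<'E'
from go import *
s=cams.camera("scene"); go(593.7,-20.5,85.2); cv2.imwrite("pics/n.png",crop(s["img"],310,120,80,75,6))
E
```

```text
t 29.52 tcp [593.5 -20.1 113.6] F [-1.2  0.6 -0.8] w 49.9 jaw 79.29 q6 -2.0 tilt 0.08
tool delta [-0.2 -0.4 28.4]
```

View pics/n.png

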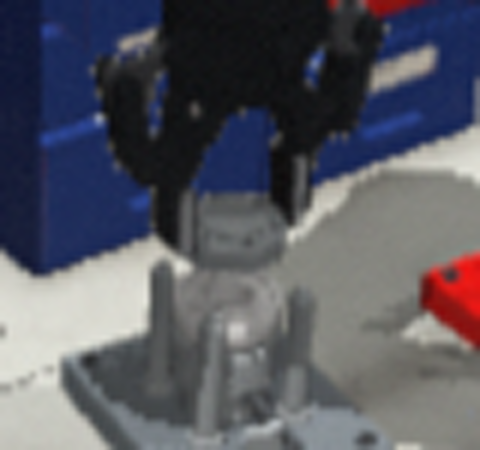

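The cover is held level, boss up, straight above the bearing (centre x≈232). I'll lower it.

Request:
{"name": "send_rows", "arguments": {"rows": [{"delta_pos": [-0.2, -0.3, 4], "yaw": 0}, {"delta_pos": [0, 0, 5], "yaw": 0}, {"delta_pos": [0, 0, 5], "yaw": 0}, {"delta_pos": [0, 0, 5], "yaw": 0}, {"delta_pos": [0, 0, 4], "yaw": 0}, {"delta_pos": [0, 0, 2], "yaw": 0}, {"delta_pos": [0, 0, 1.5], "yaw": 0}, {"delta_pos": [0, 0, 0], "yaw": 0}, {"delta_pos": [0, 0, 0], "yaw": 0}, {"delta_pos": [0, 0, 0], "yaw": 0}]}}

```text
time: 30.35
ee_pos: [593.7, -21.1, 86.6]
orientation: [0.295, 3.127, 0.0]
force: [0.4, -0.1, -2.1]
width: 0.583
```

Request:
{"name": "send_rows", "arguments": {"rows": [{"delta_pos": [0, 0, 1], "yaw": 0}, {"delta_pos": [0, 0, 1], "yaw": 0}, {"delta_pos": [0, 0, 0], "yaw": 0}, {"delta_pos": [0, 0, 0], "yaw": 0}, {"delta_pos": [0, 0, 0], "yaw": 0}]}}

```text
time: 30.77
ee_pos: [593.9, -21.1, 85.0]
orientation: [0.295, 3.127, 0.0]
force: [-0.6, 0.3, 2.9]
width: 0.584
```

Request:
{"name": "send_rows", "arguments": {"fingers": 85, "rows": [{"delta_pos": [0, 0, 0], "yaw": 0}, {"delta_pos": [0, 0, 0], "yaw": 0}, {"delta_pos": [0, 0, 0], "yaw": 0}, {"delta_pos": [0, 0, 0], "yaw": 0}, {"delta_pos": [0, 0, 0], "yaw": 0}, {"delta_pos": [0, 0, 0], "yaw": 0}, {"delta_pos": [0, 0, -15], "yaw": 0}, {"delta_pos": [0, 0, -25], "yaw": 0}, {"delta_pos": [0, 0, 0], "yaw": 0}, {"delta_pos": [0, 0, 0], "yaw": 0}, {"delta_pos": [0, 0, 0], "yaw": 0}]}}

```text
time: 31.68
ee_pos: [593.1, -21.1, 124.0]
orientation: [-0.296, -3.127, -0.0]
force: [0.0, 0.7, -1.5]
width: 0.996
```

Request:
{"name": "send_rows", "arguments": {"fingers": 0, "squeeze": 20, "rows": [{"delta_pos": [0, 0, 0], "yaw": 0}, {"delta_pos": [0, 0, 0], "yaw": 0}, {"delta_pos": [0, 0, 0], "yaw": 0}, {"delta_pos": [0, 0, 0], "yaw": 0}, {"delta_pos": [0, 0, 0], "yaw": 0}, {"delta_pos": [0, 0, 0], "yaw": 0}, {"delta_pos": [0, 0, 0], "yaw": 0}, {"delta_pos": [0, 0, 0], "yaw": 0}, {"delta_pos": [0, 0, 0], "yaw": 0}, {"delta_pos": [0, 0, 0], "yaw": 0}, {"delta_pos": [0, 0, 0], "yaw": 0}, {"delta_pos": [0, 0, 0], "yaw": 0}]}}

```text
time: 32.68
ee_pos: [593.5, -21.2, 124.4]
orientation: [0.295, 3.128, 0.0]
force: [-0.2, -0.5, 0.2]
width: -0.002
```

```bash
python3 - <<'E'
from go import *
s=cams.camera("scene"); go(593.7,-20.5,99); cv2.imwrite("pics/o.png",crop(s["img"],310,120,80,75,6))
E
```

```text
t 32.73 tcp [593.5 -21.2 124.3] F [ 1.1 -0.1  0.9] w 0.5 jaw 79.21 q6 -2.0 tilt 0.0
tool delta [-0.1  0.7 25.3]
```

View pics/o.png

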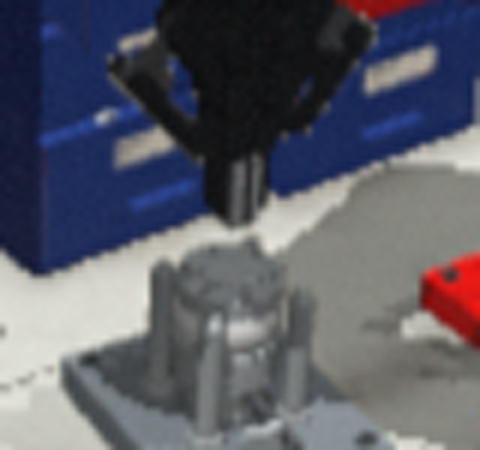

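The stack is complete: the cover sits flat between the posts with the boss up, and the closed fingers are centred above it. Now I'll press.

Request:
{"name": "send_rows", "arguments": {"rows": [{"delta_pos": [0, 0.6, 8], "yaw": 0}, {"delta_pos": [0, 0, 8], "yaw": 0}, {"delta_pos": [0, 0, 5], "yaw": 0}, {"delta_pos": [0, 0, 3], "yaw": 0}, {"delta_pos": [0, 0, 1], "yaw": 0}, {"delta_pos": [0, 0, 1], "yaw": 0}, {"delta_pos": [0, 0, 1], "yaw": 0}, {"delta_pos": [0, 0, 0], "yaw": 0}, {"delta_pos": [0, 0, 0], "yaw": 0}, {"delta_pos": [0, 0, 0], "yaw": 0}]}}

```text
time: 33.57
ee_pos: [593.4, -20.7, 97.6]
orientation: [-0.295, -3.127, 0.0]
force: [-2.1, 0.3, 2.9]
width: 0.001
```

```bash
python3 go.py 593.7 -20.5 90
```

```text
t 33.57 tcp [593.4 -20.7  97.6] F [-2.1  0.3  2.9] w 0.1 jaw 79.22 q6 -2.0 tilt 0.01
tool delta [-0.3  0.2  7.6]
```

Contact at 97.6 mm with 3 N. I'll press on in small steps.

Request:
{"name": "send_rows", "arguments": {"rows": [{"delta_pos": [0, 0, 1], "yaw": 0}, {"delta_pos": [0, 0, 1], "yaw": 0}, {"delta_pos": [0, 0, 1], "yaw": 0}, {"delta_pos": [0, 0, 1], "yaw": 0}, {"delta_pos": [0, 0, 1], "yaw": 0}, {"delta_pos": [0, 0, 1], "yaw": 0}, {"delta_pos": [0, 0, 0], "yaw": 0}, {"delta_pos": [0, 0, 0], "yaw": 0}, {"delta_pos": [0, 0, 0], "yaw": 0}, {"delta_pos": [0, 0, 0], "yaw": 0}]}}

```text
time: 34.4
ee_pos: [593.5, -20.6, 92.0]
orientation: [0.295, 3.128, -0.0]
force: [-3.1, -0.2, 6.7]
width: -0.002
```

Request:
{"name": "send_rows", "arguments": {"rows": [{"delta_pos": [0, 0, 1], "yaw": 0}, {"delta_pos": [0, 0, 1], "yaw": 0}, {"delta_pos": [0, 0, 0], "yaw": 0}, {"delta_pos": [0, 0, 0], "yaw": 0}, {"delta_pos": [0, 0, 0], "yaw": 0}, {"delta_pos": [0, 0, 0], "yaw": 0}, {"delta_pos": [0, 0, 0], "yaw": 0}]}}

```text
time: 34.98
ee_pos: [593.6, -20.7, 90.3]
orientation: [0.295, 3.128, -0.001]
force: [-4.4, 0.6, 8.6]
width: -0.002
```

```bash
python3 - <<'E'
from go import *
for i in range(5): cams.camera("scene"); go(593.7,-20.5,90)
E
```

```text
t 35.03 tcp [593.6 -20.7  90.3] F [-4.4  0.4  8.6] w -0.3 jaw 79.24 q6 -2.0 tilt 0.02
tool delta [-0.1  0.2  0.3]
t 35.08 tcp [593.6 -20.7  90.3] F [-4.7  1.4  7.5] w 0.1 jaw 79.24 q6 -2.0 tilt 0.02
tool delta [-0.1  0.2  0.3]
t 35.13 tcp [593.6 -20.7  90.4] F [-4.5 -1.2  7.4] w 0.4 jaw 79.24 q6 -2.0 tilt 0.02
tool delta [-0.1  0.2  0.4]
t 35.18 tcp [593.6 -20.7  90.3] F [-3.8 -0.2  7.5] w -0.1 jaw 79.24 q6 -2.0 tilt 0.02
tool delta [-0.1  0.2  0.3]
t 35.23 tcp [593.6 -20.7  90.3] F [-5.  -0.   8.5] w 0.1 jaw 79.24 q6 -2.0 tilt 0.02
tool delta [-0.1  0.2  0.3]
```

Request:
{"name": "send_rows", "arguments": {"rows": [{"delta_pos": [0, 0, 0], "yaw": 0}, {"delta_pos": [0, 0, 0], "yaw": 0}, {"delta_pos": [0, 0, 0], "yaw": 0}, {"delta_pos": [0, 0, 0], "yaw": 0}, {"delta_pos": [0, 0, 0], "yaw": 0}, {"delta_pos": [0, 0, 0], "yaw": 0}, {"delta_pos": [0, 0, 0], "yaw": 0}, {"delta_pos": [0, 0, 0], "yaw": 0}, {"delta_pos": [0, 0, 0], "yaw": 0}, {"delta_pos": [0, 0, 0], "yaw": 0}, {"delta_pos": [0, 0, 0], "yaw": 0}, {"delta_pos": [0, 0, 0], "yaw": 0}, {"delta_pos": [0, 0, 0], "yaw": 0}, {"delta_pos": [0, 0, 0], "yaw": 0}, {"delta_pos": [0, 0, 0], "yaw": 0}, {"delta_pos": [0, 0, 0], "yaw": 0}, {"delta_pos": [0, 0, 0], "yaw": 0}, {"delta_pos": [0, 0, 0], "yaw": 0}, {"delta_pos": [0, 0, 0], "yaw": 0}, {"delta_pos": [0, 0, 0], "yaw": 0}]}}

```text
time: 36.9
ee_pos: [593.5, -20.7, 90.3]
orientation: [0.295, 3.128, -0.001]
force: [-4.6, -0.9, 8.7]
width: 0.001
```

Request:
{"name": "send_rows", "arguments": {"rows": [{"delta_pos": [0, 0, 0], "yaw": 0}, {"delta_pos": [0, 0, 0], "yaw": 0}, {"delta_pos": [0, 0, 0], "yaw": 0}, {"delta_pos": [0, 0, 0], "yaw": 0}, {"delta_pos": [0, 0, 0], "yaw": 0}, {"delta_pos": [0, 0, 0], "yaw": 0}, {"delta_pos": [0, 0, 0], "yaw": 0}, {"delta_pos": [0, 0, 0], "yaw": 0}, {"delta_pos": [0, 0, 0], "yaw": 0}, {"delta_pos": [0, 0, 0], "yaw": 0}, {"delta_pos": [0, 0, 0], "yaw": 0}, {"delta_pos": [0, 0, 0], "yaw": 0}]}}

```text
time: 37.9
ee_pos: [593.5, -20.7, 90.3]
orientation: [0.295, 3.128, -0.001]
force: [-4.6, 0.1, 7.5]
width: 0.001
```

```bash
python3 - <<'E'
from go import *
a=cv2.imread("pics/o.png"); s=cams.camera("scene"); b=crop(s["img"],310,120,80,75,6); go(593.7,-20.5,90)
cv2.imwrite("pics/p.png",b)
# shift of stack side between front posts: patch of before (bearing/hub side), matched now
for y in(290,310,330):
    p=a[y:y+55,230:282]; r=cv2.matchTemplate(b[y-10:y+95,222:290],p,cv2.TM_CCOEFF_NORMED); _,v,_,l=cv2.minMaxLoc(r); print("shift crop px",l[0]-8,l[1]-10,round(v,2))
print("expected for 8mm",(proj(s,[590,-20,75])-proj(s,[590,-20,83]))*6)
E
```

```text
t 37.95 tcp [593.6 -20.7  90.3] F [-5.  -0.1  8.4] w 0.3 jaw 79.24 q6 -2.0 tilt 0.02
tool delta [-0.1  0.2  0.3]
shift crop px 1 14 0.86
shift crop px 1 13 0.8
shift crop px -1 11 0.87
expected for 8mm [-0.82296161 14.03576432]
```

The image shift of about 13–14 px agrees with roughly 7.5–8 mm of travel, and the press is steady. I'll hand in.

```bash
python3 -c "
from station import job
print(job.close_job())"
```

```text
the job is handed in; nothing more can be done
None
```

I stacked the hub, the bearing and the cover (boss up) in the nest and let each go. I then pressed the cover with the closed fingertips and handed the job in at about 38 s, still holding it down. No verdict was reported.

**Last checks**
- **Press depth:** The fingertips stood at z = 90.3 mm against about 98 mm unpressed, so the pad was about 7.5 mm down. The stack's shift in the scene image was 11–14 px (two of three patches 13–14), against 14 px expected for 8 mm. I never read the pointer against its notches.
- **Force:** The press was steady at 7.5–8.7 N for about 3 s, somewhat below the 10 N predicted. A sideways force of about 4.5 N also remained.
- **Stack:** In the last picture, taken before pressing, the parts looked level and centred between the posts.
- **Nest position:** The two cameras first disagreed by about 5 mm. I settled it by comparing the held hub with the fingertip position, after which all three parts went in without jamming.
- **Other items:** I did not touch anything else on purpose, but I did not re-measure the flashlight, pot or oiler at the end.

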